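# Latch the glue warmer and hold its thermostat knob in

### The job

Get the restorer's glue warmer going: swing the steel hasp, which has flopped back over the control panel, up and across until it lies down fully over the lid's catch, which also bares the thermostat shaft. Then take the loose black knob, turn it so that its bore matches the shaft's flat, push it fully onto the shaft and press it in against the spring as far as it goes. Finish while still gripping the knob and keeping it pressed in, with the hasp still over the catch and everything else on the table left where it is.

Things in the scene. Friction and masses are not known exactly. Their poses are not given: they have to be found in the camera images.
- warmer: Glue warmer, a fixed grey steel case 160 (x) x 300 (y) x 70 mm high. Origin on the table under the hasp's hinge, z up; the case spans y -120 to +180 mm. On its flat top (70 mm): on the -y side the control panel with the upright shaft, axis at x 0, y -44 mm; on the +y side the pot's round lid. The hinge ears (x +-21, y +-7 mm) reach 106 mm.
- lid_catch (a point): Middle of the foot of the lid's catch, on the lid's edge, 44 mm from the hinge. The catch is a steel block 24 x 26 mm up to 94 mm above the table, with a wire staple on it up to 115 mm. The lid is an aluminium disc of radius 67 mm whose centre is 64 mm farther along the warmer's +y, top at 75 mm, with a black grip button in the middle up to 98 mm.
- hasp (a joint): Hasp angle, rad. 0: level, back over the panel and shaft; 1.57: upright; 3.14 (its stop): level over the lid's catch, staple through its slot. Starts at 0 to 0.35. Stiff hinge: it stays where it is left and takes 0.5 to 1.5 N at its end to move.
- hasp_hinge (a point): Point on the hasp's hinge axis midway between the ears, 100 mm above the table. The hinge axis is parallel to the warmer's x.
- hasp_grip (a point): Centre of the hasp's rolled end, the place to take it: a bar 12 mm thick, 26 mm long, parallel to the warmer's x, 72 mm from the hinge; grip it from above by its two ends (26 mm), and it can pivot between the pads. The hasp is a dark steel strap 24 x 4 mm with a slot. At either end of the swing the bar is level with the hinge, 30 mm above the panel, 25 mm above the lid.
- shaft_tip (a point): Centre of the top of the brass D-shaft, 20 mm above the panel, 90 mm above the table (released). 14 mm thick with one flat 2.2 mm from the axis, full length; top edge bevelled 1.5 mm. z up; the x axis points out through the flat. The shaft turns only stiffly (0.12 N m); it starts within 0.6 rad of the warmer's x. Collar round its foot: radius 10, 2 mm high.
- spindle (a joint): How far the shaft is pressed in, m: 0 released, 0.005 at its stop. Its spring takes 4 N to start it and 9 N at the stop.
- knob: Loose black knob, 36 mm high, 50 to 100 g, standing on the table. Origin: centre of its underside, z up. Skirt: radius 21, 14 mm high. Blind D bore below, 12 mm deep, bevelled mouth, 0.7 mm larger all round than the shaft; its flat is on the +x side. Fully on, the underside is 12 mm below the shaft's tip: 8 mm above the panel released, 3 mm pressed in.
- knob_grip (a point): Centre of the knob's bar grip, on the knob's axis 25 mm above its underside. The bar runs along the knob's x, 13 mm wide, 22 mm high (14 to 36 mm above the underside), from x -20 to +26 mm; a narrow pointer nose (6 mm) extends it to +30 mm, and a white stroke marks that half on top. The nose must point the way the shaft's flat faces. Grip across the 13 mm.
- knob_nose (a point): End of the knob's pointer nose: 30 mm from the knob's axis along its +x (the side of the bore's flat), 29 mm above its underside.
- jar: Bystander: small jar with steel cap, radius 26, 62 mm high. Origin under its centre. It and the knob may swap places.
- brush: Bystander: flat brush, 210 mm long, lying along its x, 20 mm high. Origin on the table under its middle.
- screwdriver: Bystander: screwdriver, 200 mm long, lying along its x, 26 mm high. Origin on the table under its middle.
- hammer: Bystander: hammer, 260 mm long, lying along its x. Origin on the table under its middle.
- sanding_block: Bystander: cork sanding block 65 x 110 x 35 mm. Origin under its centre.
- tin: Bystander: tin can, radius 37, 100 mm high. Origin under its centre.
- mug: Bystander: white mug, radius 40, 90 mm high. Origin under its centre.
Not all that is in view belongs to the job. Leave any red look-alike of the knob alone.

How it is judged (in metres and radians):
On the way, in this order (a step that is already met when the one before it is completed fails the run):
1. the hasp lies over the lid's catch (value of joint hasp above 2.85 rad), for 0.2 s.
2. the knob is fully on the shaft, flat to flat (z of knob in the frame of shaft_tip below -0.01 m and horizontal distance between knob and shaft_tip below 0.003 m and angle between the x axis of knob and the x axis of shaft_tip, either way round below 0.35 rad and angle between knob's own z axis and vertical below 0.15 rad and x of knob_nose in the frame of shaft_tip above 0.025 m), for 0.1 s.
At the end, for the whole second after the job is handed in: Hasp within 0.29 rad of flat over the catch; knob on the shaft by at least 10 of 12 mm, within 3 mm of its axis, nose the way the shaft's flat faces (0.35 rad), tilted under 0.15 rad; shaft pressed in over 3.5 of 5 mm; the fingers still hold the knob (over 2 N) (all of step 2 and value of joint hasp above 2.85 rad and value of joint spindle above 0.0035 m and contact force between the fingers and knob above 2 N); the arm keeps its last pose, push and grip.
It fails at once if a bystander is moved by more than 30 mm (distance of any of jar, brush, screwdriver, hammer, sanding_block, tin, mug from where it was at the start of the episode above 0.03 m).
It also fails if it takes over 51 s, if anything falls off the work surface, if the arm or the gripper's body presses on something with over 40 N, if the wrist force passes 120 N, or if a joint passes its speed limit or range.

### The arm

A 6-joint arm with a two-finger parallel gripper is mounted at the origin on the work surface. World frame = base frame: x ahead of the robot, y to its left, z up, the work surface at z = 0. Lengths are in mm, angles in rad, forces in N, time in s.
With the tool pointing down it reaches from about 275 to 825 mm from the base axis. Payload 5.2 kg.
Tool frame: the origin (TCP) lies midway between the tips of the shut fingers; the grasp point (between the pads) lies 19 mm behind it; z points along the fingers, y is the line along which they close (so a half turn about z gives the same grasp; the last joint's range is limited). The gripper opens to 93 mm and grips with 3 to 60 N. Pads are 15 mm wide; open, the fingers measure 128 mm over their backs; the gripper's body (75 mm by 188 mm) begins 65 mm behind the grasp point.
Start: joints at [0.901, 0.259, 1.535, -0, 1.348, -0.203], TCP at [247.497, 491.172, 218.653] pointing down, gripper open.
Joint ranges: [-3.14, 3.14], [-0.91, 2.08], [0.19, 2.58], [-1.22, 4.36], [0.22, 2.71], [-3.12, 3.12]. Speed limits (rad/s): [2.57, 2.57, 3.14, 3.14, 3.14, 3.14].

### API

Orientations are given as a unit quaternion [x, y, z, w].
In Python, from plant import bot, vision, workorder gives the robot as it stands. The module is installed in compiled form; this text tells all that it offers.
- The arm moves only by the tool drive_tool, never from a script. Its argument "moves" is a list of rows, each an object with "delta_rot": the turn, a rotation vector about the tool's x, y, z in units of 30 degrees (1.0 is 30 degrees), a list of three; "travel": the shift along the tool's x, y, z in units of 0.2 m (1.0 is 0.2 m), a list of three; "hand": the opening, from 0 (shut) to 1 (fully open). A call has 1 to 12 rows; each row is the pose to reach, as a shift and turn from the pose commanded when the call began, along the tool's axes at that moment; what a row does not reach only later rows make up. A row lasts 1/8 s, in which the tool goes at most 62.5 mm and 10.7 degrees, less where a joint would pass 70% of its speed; a pose out of reach is approached as far as the arm can. A call with a number of a shift or a turn outside -1 to 1 is refused whole. A call with a gripper value outside its range is refused whole. The fingers move at their own pace and stop on an object; the grip force is fixed at half the most. Time passes only in rows, so rows that repeat a pose let the fingers close. It gives the time, the measured TCP pose, the force, the opening and the grip force at its end, in the units of the state.
- bot.read_state(): the state, without advancing time (a new reading comes with each control period).
- vision.camera(name): name is "scene" or "side" or "wrist"; returns the picture (420x560x3 uint8, blue, green, red); there is no depth.
- vision.camera_params(name): a dict with "fovy" (degrees; the focal length in pixels is half the picture's height over the tangent of half this angle, whatever the lens; pixels are square), "cx", "cy" (the principal point, pixels), "eye" and "attitude" of the camera in the world; the wrist camera has in their place "hand_eye" (4x4, takes a point from camera to tool coordinates, whose origin is the TCP and whose axes are the flange's). Camera axes: x right, y down, z forward; pixel columns grow to the right and rows downward; lengths in mm; the calibration is good to about 2 mm. A picture is of the moment at which its call begins: read the wrist's pose just before it. camera_params takes no time and is no camera call.
- workorder.hand_in(): hands the job in; it is judged then, once.
The state is a dict: "clock": time; "joint_positions": joint angles; "dq": joint speeds; "tau": joint torques, N m; "ee_pos": TCP position; "ee_rot": TCP orientation; "contact_force": force on the tool from outside, world axes, zero at the start; "wrist_torque": the same for the moment, N m; "width": opening from 0.0 (shut) to 1.0 (fully open); "gripper_force": force on a finger pad.
Only numpy, scipy, OpenCV 4.12 (cv2) and the standard library are available. Lean on these libraries where they do the work, as an engineer would, in place of code of your own. Each camera call takes 0.05 s, during which the arm holds its last target. There are 200 camera calls.

## Working session

There is one attempt and no reset: what is moved stays moved. The work goes in short steps, Python scripts to look and compute and a tool call to move; the robot and the scene stay as the last step left them, time stands still between calls to the robot, and variables do not carry over. Pictures are saved under pics/ and viewed, at most 10 in all, crops included, and the job is handed in when it is done.

Besides the shell and the picture viewer there is one more tool, called after "Request:" in YAML: its name, and indented under it one key for each argument. drive_tool: Moves the arm, as the interface text tells. Its arguments: {"type":"object","properties":{"moves":{"type":"array","items":{"type":"object","properties":{"delta_rot":{"type":"array","items":{"type":"number","minimum":-1,"maximum":1}},"travel":{"type":"array","items":{"type":"number","minimum":-1,"maximum":1}},"hand":{"type":"number"}}}}},"required":["moves"]}

```bash
mkdir -p pics
cat > h.py <<'E'
import numpy as np, cv2, json
from scipy.spatial.transform import Rotation as R
from plant import bot, vision, workorder
def snap(n,f):
    s=bot.read_state(); im=vision.camera(n); cv2.imwrite('pics/'+f,im); return s,im
def cam(n,s=None):
    p=vision.camera_params(n); f=210/np.tan(np.radians(p['fovy']/2))
    if n=='wrist':
        T=np.eye(4);T[:3,:3]=R.from_quat(s['ee_rot']).as_matrix();T[:3,3]=s['ee_pos']
        M=T@np.array(p['hand_eye']); return f,p['cx'],p['cy'],M[:3,3],M[:3,:3]
    a=np.array(p['attitude']); A=a if a.shape==(3,3) else R.from_quat(a).as_matrix()
    return f,p['cx'],p['cy'],np.array(p['eye']),A
def ray(c,uv):
    f,cx,cy,e,A=c; d=A@np.array([(uv[0]-cx)/f,(uv[1]-cy)/f,1]); return e,d/np.linalg.norm(d)
def atz(c,uv,z):
    e,d=ray(c,uv); return e+d*(z-e[2])/d[2]
def proj(c,P):
    f,cx,cy,e,A=c; q=A.T@(np.array(P)-e); return np.array([cx+f*q[0]/q[2],cy+f*q[1]/q[2]])
def tri(rs):
    M=np.zeros((3,3));b=np.zeros(3)
    for e,d in rs:
        Q=np.eye(3)-np.outer(d,d);M+=Q;b+=Q@e
    P=np.linalg.solve(M,b); return P,[np.linalg.norm((np.eye(3)-np.outer(d,d))@(P-e)) for e,d in rs]
E
python3 - <<'E'
from h import *
for n in('scene','side','wrist'):
    s,im=snap(n,n+'0.png'); print(vision.camera_params(n))
print(s)
json.dump({k:np.array(v).tolist() for k,v in s.items()},open('s0.json','w'))
a=cv2.imread('pics/scene0.png');b=cv2.imread('pics/side0.png')
cv2.imwrite('pics/a.png',np.vstack([cv2.resize(a,(800,600))]))
E
```

```text
{'fovy': 57.08984502788724, 'cx': 274.043761423371, 'cy': 206.6302810648342, 'eye': array([1336.39718083, -450.48118486,  696.59026173]), 'attitude': array([ 0.76517849,  0.44196927, -0.23232335, -0.40643685])}
{'fovy': 57.3039584884487, 'cx': 282.8011854299748, 'cy': 208.07466353904275, 'eye': array([ 373.97843305, -686.56650024,  735.01095108]), 'attitude': array([ 0.90469124, -0.14180446,  0.06264119, -0.39686439])}
{'fovy': 64.72986475763079, 'cx': 283.05861781797245, 'cy': 205.83609070709963, 'hand_eye': array([[ 4.37645531e-04, -9.66131718e-01, -2.58049048e-01,
         7.24039229e+01],
       [ 9.99999745e-01,  5.68489424e-04, -4.32438116e-04,
        -6.90451873e-01],
       [ 5.64490334e-04, -2.58048793e-01,  9.66131721e-01,
        -1.66007142e+02],
       [ 0.00000000e+00,  0.00000000e+00,  0.00000000e+00,
         1.00000000e+00]])}
{'clock': 0.1, 'joint_positions': array([ 9.01209055e-01,  2.59285392e-01,  1.53595645e+00, -1.64419185e-05,
        1.34802033e+00, -2.02829172e-01]), 'dq': array([-0.00068767, -0.00181141, -0.00331033, -0.00063794, -0.00165249,
       -0.00085137]), 'tau': array([ 2.51067184e-03, -4.38204074e+01, -2.84642726e+01,  7.18046003e-02,
        3.61439958e-02, -9.32699004e-05]), 'ee_pos': array([247.18249353, 490.7731371 , 217.89953233]), 'ee_rot': array([ 2.31264429e-01,  9.72890573e-01, -7.59981133e-04, -3.45425737e-04]), 'contact_force': array([ 0.3088535 ,  0.69499986, -0.46877974]), 'wrist_torque': array([-6.43010664e-05, -3.40468220e-02,  4.83558905e-02]), 'gripper_force': 0.0, 'width': 0.9995885395191257}
```

View pics/a.png

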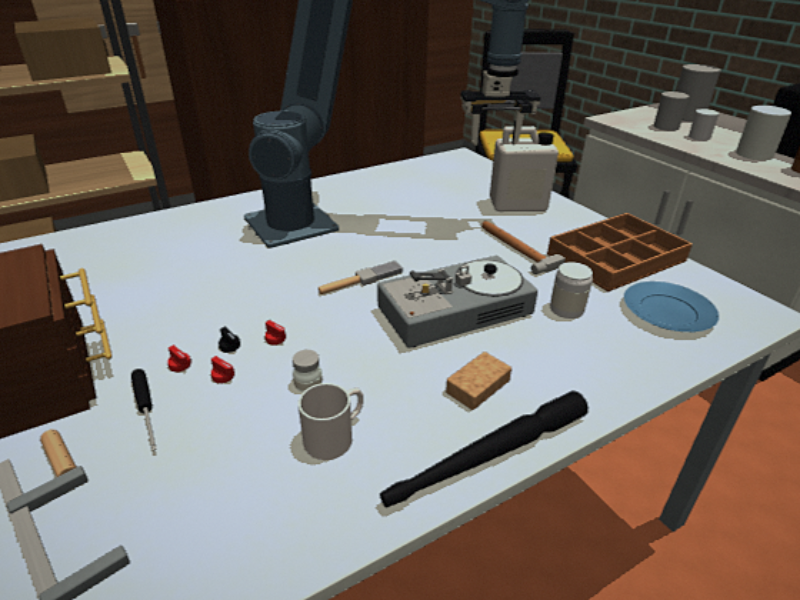

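View pics/side0.png

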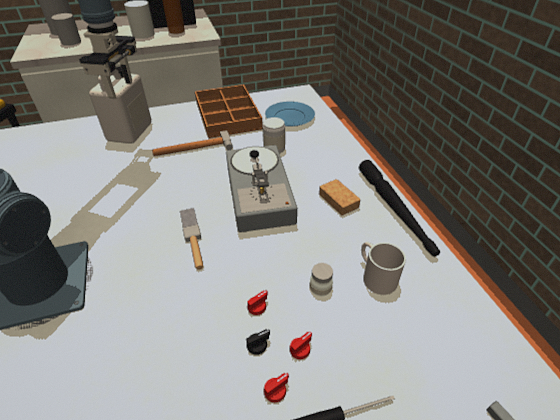

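Scene (800 px): the warmer's hinge is near (445,280) with the hasp lying toward the panel. The knob candidates are black (229,339), and red (178,357), (222,369), (275,331). The screwdriver's black handle is at (140,390). In the side view the black knob is at (258,341). I choose the black knob and check it in a close crop.

Run:
```python
from h import *
a=cv2.imread('pics/scene0.png');b=cv2.imread('pics/side0.png')
def crop(im,x,y,w,h,W,H): return cv2.resize(im[y:y+h,x:x+w],(W,H),interpolation=cv2.INTER_CUBIC)
top=np.hstack([crop(a,255,175,130,70,520,280),crop(a,140,220,70,70,280,280)])
bot_=np.hstack([crop(b,220,140,80,80,320,320),crop(b,230,315,60,60,320,320)])
bot_=np.hstack([bot_,np.zeros((320,160,3),np.uint8)])
cv2.imwrite('pics/c.png',np.vstack([top,bot_]))
A,B=cam('scene'),cam('side')
print(tri([ray(A,(229*.7,339*.7)),ray(B,(258,341))]))
print('lid button',tri([ray(A,(490*.7,268*.7)),ray(B,(255,154))]))
```

```text
(array([ 445.45279835, -300.98860996,   15.85192697]), [np.float64(1.7021652219040266), np.float64(1.7021652219039938)])
lid button (array([582.91930889, 227.6613911 ,  91.68950842]), [np.float64(1.3442456109902865), np.float64(1.3442456109902108)])
```

View pics/c.png

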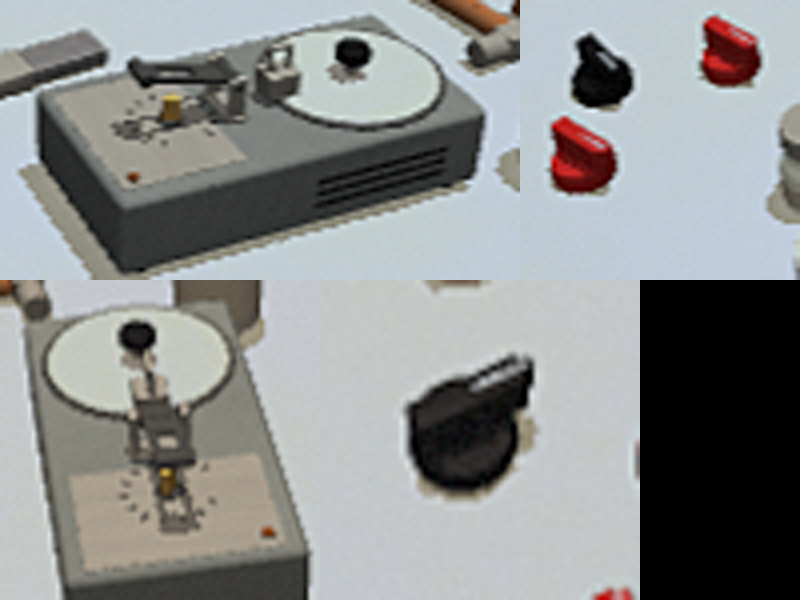

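The crop shows a black knob whose nose, with a white stroke, is the right one to take; the other three are red. The hasp end is near scene pixel (289,193), and the brass shaft is at scene (298,199) and side (261,187).

Run:
```python
from h import *
A,B=cam('scene'),cam('side')
sc=lambda x,y:(255+x/4,175+y/4); sd=lambda x,y:(220+x/4,140+(y-280)/4)
for n,p,q in [('shaft',sc(172,96),sd(166,470)),('button',sc(352,42),sd(137,326)),('redlamp',sc(133,176),sd(268,532)),('haspend',sc(133,72),sd(163,460)),('corner',sc(124,206),sd(310,550)),('staple',sc(280,46),sd(148,352))]:
    print(n,*tri([ray(A,p),ray(B,q)]))
ks=lambda x,y:(230+(x-320)*60/320,315+(y-280)*60/320); ka=lambda x,y:(140+(x-520)/4,220+y/4)
print('nose',tri([ray(A,ka(583,38)),ray(B,ks(527,360))]))
s=bot.read_state(); print(R.from_quat(s['ee_rot']).as_matrix().round(3))
```

```text
shaft [561.505755    80.5052504   86.15237762] [np.float64(1.4560067178928593), np.float64(1.456006717892777)]
button [581.52699133 228.38937137  99.11506978] [np.float64(0.3639124127116155), np.float64(0.36391241271165103)]
redlamp [612.06644303  16.8318972   70.38612129] [np.float64(0.6095736532742551), np.float64(0.6095736532742493)]
haspend [553.99280063  52.95281303 114.24643184] [np.float64(1.5776887780753928), np.float64(1.577688778075508)]
corner [633.76844985  -3.70340496  66.44429146] [np.float64(0.6384755988827985), np.float64(0.6384755988828531)]
staple [575.21978926 167.04096029 114.48433514] [np.float64(3.272435575613055), np.float64(3.27243557561314)]
nose (array([ 466.68116462, -311.26947742,   62.33925736]), [np.float64(0.7467175046869389), np.float64(0.7467175046870872)])
[[-0.893  0.45  -0.001]
 [ 0.45   0.893 -0.001]
 [ 0.    -0.001 -1.   ]]
```

Request:
drive_tool:
  moves:
    - {"travel": [-0.77, -0.36, -0.05], "delta_rot": [0, 0, 0.8], "hand": 1}
    - {"travel": [-0.77, -0.36, -0.05], "delta_rot": [0, 0, 0.8], "hand": 1}
    - {"travel": [-0.77, -0.36, -0.05], "delta_rot": [0, 0, 0.8], "hand": 1}
    - {"travel": [-0.77, -0.36, -0.05], "delta_rot": [0, 0, 0.8], "hand": 1}

```text
clock: 0.65
ee_pos: [354.4, 355.4, 228.7]
ee_rot: [0.431, 0.903, -0.0, 0.0]
contact_force: [-0.5, 1.2, -0.6]
width: 1.003
gripper_force: 0.0
```

Request:
drive_tool:
  moves:
    - {"travel": [-0.85, -0.02, 0], "delta_rot": [0, 0, 0.8], "hand": 0.7}
    - {"travel": [-0.85, -0.02, 0], "delta_rot": [0, 0, 0.8], "hand": 0.7}
    - {"travel": [-0.85, -0.02, 0], "delta_rot": [0, 0, 0.8], "hand": 0.7}
    - {"travel": [-0.85, -0.02, 0], "delta_rot": [0, 0, 0.8], "hand": 0.7}

```text
clock: 1.15
ee_pos: [458.4, 222.0, 228.2]
ee_rot: [0.608, 0.794, -0.0, -0.0]
contact_force: [-0.6, -0.4, -0.2]
width: 0.696
gripper_force: 0.0
```

```bash
cat >> h.py <<'E'
def goal(P,yang=None):
    """remaining travel (units) and rotation (units) from measured pose to TCP P, tool down, tool y at angle yang deg (or +180)"""
    s=bot.read_state(); M=R.from_quat(s['ee_rot']).as_matrix()
    t=M.T@(np.array(P)-s['ee_pos'])/200
    r=np.zeros(3)
    if yang is not None:
        best=None
        for a in (yang,yang+180):
            y=np.array([np.cos(np.radians(a)),np.sin(np.radians(a)),0]);z=np.array([0,0,-1.]);x=np.cross(y,z)
            v=R.from_matrix(M.T@np.c_[x,y,z]).as_rotvec()
            if best is None or np.linalg.norm(v)<np.linalg.norm(best): best=v
        r=np.degrees(best)/30
    print('t',s['clock'].round(2) if hasattr(s['clock'],'round') else s['clock'],'pos',s['ee_pos'].round(1),'travel',t.round(4),'rot',r.round(3),'q',s['joint_positions'].round(2),'F',s['contact_force'].round(1),'w',round(s['width'],3),s['gripper_force'])
E
python3 -c "
from h import *
goal([562,90,240],-7.7)"
```

```text
t 1.15 pos [458.4 222.  228.2] travel [-0.772   0.3288 -0.0591] rot [-0.001  0.001  0.759] q [ 0.23  0.18  1.61 -0.    1.35 -0.03] F [-0.6 -0.4 -0.2] w 0.696 0.0
```

Request:
drive_tool:
  moves:
    - {"travel": [-0.77, 0.33, -0.06], "delta_rot": [0, 0, 0.76], "hand": 0.6}
    - {"travel": [-0.77, 0.33, -0.06], "delta_rot": [0, 0, 0.76], "hand": 0.6}
    - {"travel": [-0.77, 0.33, -0.06], "delta_rot": [0, 0, 0.76], "hand": 0.6}
    - {"travel": [-0.77, 0.33, -0.06], "delta_rot": [0, 0, 0.76], "hand": 0.6}
    - {"travel": [-0.77, 0.33, -0.06], "delta_rot": [0, 0, 0.76], "hand": 0.6}

```text
clock: 1.78
ee_pos: [560.3, 94.0, 240.2]
ee_rot: [0.752, 0.66, -0.0, -0.001]
contact_force: [-1.3, -0.4, -0.4]
width: 0.601
gripper_force: 0.0
```

Run:
```python
from h import *
s,im=snap('wrist','w1.png'); pickle=json.dump({k:np.array(s[k]).tolist() for k in('ee_pos','ee_rot')},open('w1.json','w'))
c=cam('wrist',s); print(c[3],c[4].round(2))
goal([562,90,240],-7.7)
y=np.array([.134,.991,0]);h=np.array([567.4,124,0])
for n,P in [('hinge',h+[0,0,100]),('shaft',h-44*y+[0,0,90]),('grip.3',h-72*np.cos(.3)*y+[0,0,121])]: print(n,proj(c,P).round())
```

```text
[568.63454959 164.46859025 406.2261485 ] [[ 0.99 -0.12 -0.04]
 [-0.13 -0.96 -0.26]
 [-0.    0.26 -0.97]]
t 1.825 pos [560.2  94.1 240.4] travel [-0.0194  0.0117  0.0018] rot [-0.002 -0.001  0.01 ] q [-0.03  0.28  1.45  0.    1.41  0.1 ] F [0.  0.2 0.1] w 0.601 0.0
hinge [288. 162.]
shaft [288. 206.]
grip.3 [288. 241.]
```

View pics/w1.png

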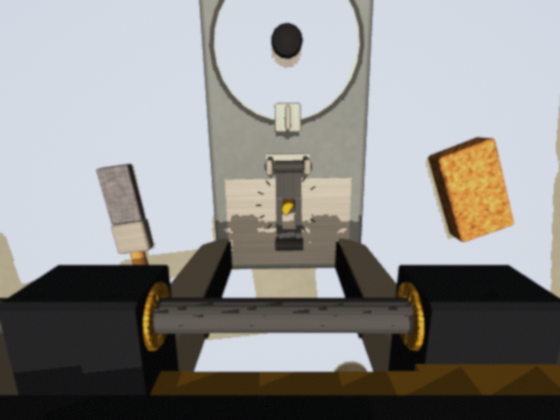

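Wrist view: lid button (287,41), catch (288,117), hinge pin (288,164), brass in the slot (287,207), and hasp's rolled end (289,244), spanning 275 to 302. All are close to my predictions, and the warmer's yaw fits.

Run:
```python
from h import *
s={k:np.array(v) for k,v in json.load(open('w1.json')).items()}
W,A,B=cam('wrist',s),cam('scene'),cam('side')
sc=lambda x,y:(255+x/4,175+y/4)
print('grip',tri([ray(W,(289,244)),ray(A,sc(137,72))]))
print('button',tri([ray(W,(287,40)),ray(A,sc(352,42)),ray(B,(254.2,151.5))]))
print('grip z114,118,122',[atz(W,(289,244),z).round(1) for z in(114,118,122)])
print('hinge100',atz(W,(288,164),104),'catch94',atz(W,(288,117),115))
y=np.array([.134,.991,0]);h=np.array([567.4,124,100])
for a in (0,.1,.2,.3,.35):
    P=h-72*np.cos(a)*y+[0,0,72*np.sin(a)]; print(a,P.round(1),proj(W,P).round(1),proj(A,P).round(1),(proj(A,P)-[255,175])*4)
```

```text
grip (array([559.31081069,  51.14694669, 116.43494882]), [np.float64(0.7591907615039988), np.float64(0.7591907615040863)])
button (array([580.74024999, 227.71309143,  99.20010226]), [np.float64(1.519928970458789), np.float64(1.177060111902715), np.float64(0.5613302772202483)])
grip z114,118,122 [array([558.7,  49.6, 114. ]), array([558.9,  51.2, 118. ]), array([559. ,  52.7, 122. ])]
hinge100 [567.18440054 123.17433528 104.        ] catch94 [572.24160387 164.31153494 115.        ]
0 [557.8  52.6 100. ] [287.4 235.9] [289.  197.4] [136.04551495  89.55911586]
0.1 [557.8  53.  107.2] [287.5 238.2] [289.2 195.2] [136.76527529  80.9515196 ]
0.2 [557.9  54.1 114.3] [287.6 239.8] [289.6 193. ] [138.40929542  72.16595537]
0.3 [558.2  55.8 121.3] [287.7 240.7] [290.2 190.8] [140.96904502  63.29574184]
0.35 [558.3  57.  124.7] [287.7 240.8] [290.6 189.7] [142.58665434  58.85884124]
```

```bash
python3 -c "
from h import *
goal([559,51.3,98],-6.9)"
```

```text
t 1.825 pos [560.2  94.1 240.4] travel [-0.2136  0.0227  0.7117] rot [-0.002 -0.001 -0.017] q [-0.03  0.28  1.45  0.    1.41  0.1 ] F [0.  0.2 0.1] w 0.601 0.0
```

Request:
drive_tool:
  moves:
    - {"travel": [-0.214, 0.023, 0.2], "delta_rot": [0, 0, -0.017], "hand": 0.6}
    - {"travel": [-0.214, 0.023, 0.45], "delta_rot": [0, 0, -0.017], "hand": 0.6}
    - {"travel": [-0.214, 0.023, 0.6], "delta_rot": [0, 0, -0.017], "hand": 0.6}
    - {"travel": [-0.214, 0.023, 0.712], "delta_rot": [0, 0, -0.017], "hand": 0.6}
    - {"travel": [-0.214, 0.023, 0.712], "delta_rot": [0, 0, -0.017], "hand": 0.4}
    - {"travel": [-0.214, 0.023, 0.712], "delta_rot": [0, 0, -0.017], "hand": 0.1}
    - {"travel": [-0.214, 0.023, 0.712], "delta_rot": [0, 0, -0.017], "hand": 0.1}
    - {"travel": [-0.214, 0.023, 0.712], "delta_rot": [0, 0, -0.017], "hand": 0.1}

```text
clock: 2.82
ee_pos: [559.8, 49.5, 99.0]
ee_rot: [0.749, 0.662, -0.0, -0.0]
contact_force: [-2.5, 0.2, 1.1]
width: 0.276
gripper_force: 30.0
```

Run:
```python
from h import *
goal([559,51.3,98],-6.9)
s,im=snap('wrist','w2.png');
```

```text
t 2.825 pos [559.8  49.5  99. ] travel [ 0.0086 -0.0051  0.0048] rot [-0.001 -0.    -0.004] q [-0.11  0.39  1.67  0.    1.09  0.01] F [-2.5  0.2  1.1] w 0.276 29.998100101947784
```

Request:
drive_tool:
  moves:
    - {"travel": [0.035, 0, -0.091], "delta_rot": [0, 0, 0], "hand": 0.1}
    - {"travel": [0.1, 0, -0.176], "delta_rot": [0, 0, 0], "hand": 0.1}
    - {"travel": [0.187, 0, -0.239], "delta_rot": [0, 0, 0], "hand": 0.1}
    - {"travel": [0.289, 0, -0.273], "delta_rot": [0, 0, 0], "hand": 0.1}
    - {"travel": [0.397, 0, -0.275], "delta_rot": [0, 0, 0], "hand": 0.1}
    - {"travel": [0.484, 0, -0.252], "delta_rot": [0, 0, 0], "hand": 0.1}

```text
clock: 3.62
ee_pos: [571.3, 147.0, 150.6]
ee_rot: [0.749, 0.663, 0.0, -0.0]
contact_force: [-6.6, 0.0, 6.7]
width: 0.272
gripper_force: 30.0
```

Request:
drive_tool:
  moves:
    - {"travel": [0.079, 0, 0.044], "delta_rot": [0, 0, 0], "hand": 0.1}
    - {"travel": [0.145, 0, 0.105], "delta_rot": [0, 0, 0], "hand": 0.1}
    - {"travel": [0.192, 0, 0.18], "delta_rot": [0, 0, 0], "hand": 0.1}
    - {"travel": [0.22, 0, 0.266], "delta_rot": [0, 0, 0], "hand": 0.1}
    - {"travel": [0.227, 0, 0.335], "delta_rot": [0, 0, 0], "hand": 0.1}
    - {"travel": [0.227, 0, 0.35], "delta_rot": [0, 0, 0], "hand": 0.1}
    - {"travel": [0.227, 0, 0.35], "delta_rot": [0, 0, 0], "hand": 0.1}

```text
clock: 4.5
ee_pos: [576.8, 194.3, 78.8]
ee_rot: [0.749, 0.663, 0.001, -0.002]
contact_force: [-3.5, 9.0, 1.2]
width: 0.272
gripper_force: 30.0
```

Run:
```python
from h import *
goal([576.2,193,81],-6.9)
```

```text
t 4.5 pos [576.8 194.3  78.8] travel [-0.0067 -0.0022 -0.0109] rot [-0.003 -0.009 -0.004] q [0.14 0.48 1.57 0.01 1.09 0.26] F [-3.5  9.   1.2] w 0.272 30.00236302614212
```

Request:
drive_tool:
  moves:
    - {"travel": [0, 0, 0], "delta_rot": [0, 0, 0], "hand": 0.55}
    - {"travel": [0, 0, 0], "delta_rot": [0, 0, 0], "hand": 0.55}
    - {"travel": [0, 0, 0], "delta_rot": [0, 0, 0], "hand": 0.55}
    - {"travel": [0, 0, -0.25], "delta_rot": [0, 0, 0], "hand": 0.55}
    - {"travel": [-0.2, 0, -0.5], "delta_rot": [0, 0, 0], "hand": 0.55}
    - {"travel": [-0.45, 0, -0.6], "delta_rot": [0, 0, 0], "hand": 0.55}
    - {"travel": [-0.7, 0, -0.6], "delta_rot": [0, 0, 0], "hand": 0.55}
    - {"travel": [-0.7, 0, -0.6], "delta_rot": [0, 0, 0], "hand": 0.55}
    - {"travel": [-0.7, 0, -0.6], "delta_rot": [0, 0, 0], "hand": 0.55}

```text
clock: 5.62
ee_pos: [560.6, 51.4, 198.7]
ee_rot: [0.75, 0.662, 0.0, -0.0]
contact_force: [0.4, 0.6, 0.5]
width: 0.545
gripper_force: 0.0
```

Run:
```python
from h import *
s,im=snap('wrist','w3.png'); json.dump({k:np.array(s[k]).tolist() for k in('ee_pos','ee_rot')},open('w3.json','w'))
goal([559,51.3,98],-6.9)
c=cam('wrist',s); print(proj(c,[562.5,78,90]),proj(c,[576,193,100]))
cr=cv2.resize(im[100:300,200:380],(540,600),interpolation=cv2.INTER_CUBIC); cv2.imwrite('pics/w3c.png',cr)
```

```text
t 5.675 pos [560.5  52.  198.5] travel [-0.0047 -0.0071  0.5025] rot [-0.    -0.001 -0.005] q [-0.11  0.3   1.53  0.    1.31  0.02] F [-0.3 -0.6  0.3] w 0.548 0.0
[282.79378264 172.30271708] [281.65243097  14.13279701]
```

View pics/w3c.png

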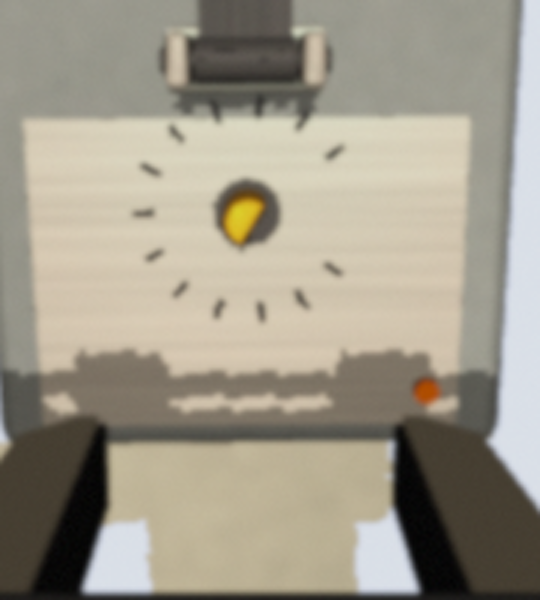

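The hasp is over on the lid side and the panel is clear. The D-shaft is at about crop (244,217), full-image (281,172), and its flat faces lower right.

```bash
cat > d.py <<'E'
from h import *
from scipy.optimize import minimize
im=cv2.imread('pics/w3.png');s={k:np.array(v) for k,v in json.load(open('w3.json')).items()};c=cam('wrist',s)
u0,v0=262,152
sub=cv2.resize(im[v0:v0+40,u0:u0+40],None,fx=8,fy=8,interpolation=cv2.INTER_CUBIC)
hsv=cv2.cvtColor(sub,cv2.COLOR_BGR2HSV)
for thr in (120,170):
    m=(hsv[...,0]>15)&(hsv[...,0]<35)&(hsv[...,1]>150)&(hsv[...,2]>thr)
    vv,uu=np.nonzero(m)
    P=np.array([atz(c,(u0+(a+.5)/8-.5,v0+(b+.5)/8-.5),90)[:2] for a,b in zip(uu[::3],vv[::3])])
    hull=cv2.convexHull(P.astype(np.float32))[:,0]
    A=len(vv)*np.linalg.norm(atz(c,(280,172),90)-atz(c,(281,172),90))**2/64
    # edges: flat= longest-support direction; fit D by hull support function
    dirs=np.radians(np.arange(0,360,3)); sup=np.array([(hull@[np.cos(t),np.sin(t)]).max() for t in dirs])
    def S(p,t):
        x,y,r,d,th=p; a=np.arccos(np.clip(d/r,-1,1)); dt=(t-th+np.pi)%(2*np.pi)-np.pi
        k=np.where(np.abs(dt)>=a,r,r*np.cos(np.abs(np.abs(dt)-a)))
        return x*np.cos(t)+y*np.sin(t)+k
    best=min((minimize(lambda p:((S(p,dirs)-sup)**2).sum(),[*P.mean(0),7,2.2,t],method='Nelder-Mead',options=dict(maxiter=6000,maxfev=6000)) for t in np.arange(-2,1,.4)),key=lambda r:r.fun)
    print(thr,'area',A,'x y r d th',best.x.round(3),'rms',np.sqrt(best.fun/120))
    q=P-P.mean(0); w,V=np.linalg.eigh(q.T@q); print('minor axis angle',np.degrees(np.arctan2(V[1,0],V[0,0])))
E
python3 d.py; python3 -c "
from h import *
y=np.array([.12,.993]);print('exp',np.array([567.6,121.6])-44*y)"
```

```text
120 area 102.2449882658814 x y r d th [561.64   77.442   6.695   2.044  -0.655] rms 0.12328876189508574
minor axis angle 141.30424918761977
170 area 74.62564782891035 x y r d th [561.74   77.034   6.104   0.924  -0.66 ] rms 0.11940573120860806
minor axis angle 141.87791920101316
exp [562.32   77.908]
```

Request:
drive_tool:
  moves:
    - {"travel": [-0.3, -0.05, -0.05], "delta_rot": [0, 0, 0], "hand": 0.55}
    - {"travel": [-0.6, -0.1, -0.05], "delta_rot": [0, 0, 0], "hand": 0.55}
    - {"travel": [-0.98, -0.17, -0.05], "delta_rot": [0, 0, 0], "hand": 0.55}
    - {"travel": [-0.98, -0.17, -0.05], "delta_rot": [0, 0, 0], "hand": 0.55}

```text
clock: 6.18
ee_pos: [502.3, -140.8, 208.4]
ee_rot: [0.75, 0.662, -0.0, -0.0]
contact_force: [1.0, 1.3, 0.3]
width: 0.547
gripper_force: 0.0
```

Request:
drive_tool:
  moves:
    - {"travel": [-0.3, -0.05, 0.02], "delta_rot": [0, 0, 0], "hand": 0.55}
    - {"travel": [-0.6, -0.1, 0.05], "delta_rot": [0, 0, 0], "hand": 0.55}
    - {"travel": [-0.98, -0.17, 0.05], "delta_rot": [0, 0, 0], "hand": 0.55}
    - {"travel": [-0.98, -0.17, 0.05], "delta_rot": [0, 0, 0], "hand": 0.55}
    - {"travel": [-0.98, -0.17, 0.05], "delta_rot": [0, 0, 0], "hand": 0.55}
    - {"travel": [-0.98, -0.17, 0.05], "delta_rot": [0, 0, 0], "hand": 0.55}

```text
clock: 6.92
ee_pos: [445.9, -327.2, 198.5]
ee_rot: [0.748, 0.663, 0.0, -0.0]
contact_force: [0.4, 0.4, 0.8]
width: 0.552
gripper_force: 0.0
```

Run:
```python
from h import *
s,im=snap('wrist','w4.png'); json.dump({k:np.array(s[k]).tolist() for k in('ee_pos','ee_rot')},open('w4.json','w'))
goal([445,-301,198],-6.9)
print(proj(cam('wrist',s),[445.5,-301,36]))
```

```text
t 6.975 pos [ 445.9 -327.3  198.7] travel [ 0.1298 -0.0203  0.0034] rot [ 0.    -0.002  0.   ] q [-0.84  0.28  1.56  0.    1.31 -0.72] F [ 0.2 -0.   0.7] w 0.551 0.0
[280.72259036 164.32536821]
```

View pics/w4.png

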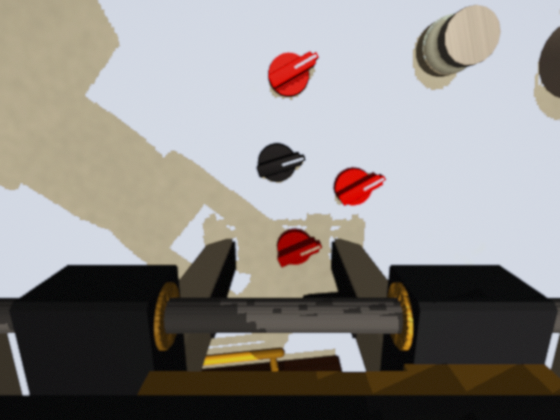

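The black knob is at (278,162) with its nose to the right at about (304,157). Red look-alikes are at (288,75), (353,186) and (295,247), and the jar is at (455,45). I fit the knob model to its silhouette.

```bash
cat > k.py <<'E'
from h import *
from scipy.optimize import minimize
import sys
f=sys.argv[1]; g=[float(v) for v in sys.argv[2:5]]
im=cv2.imread(f'pics/{f}.png');s={k:np.array(v) for k,v in json.load(open(f'{f}.json')).items()};c=cam('wrist',s)
u0,v0=(proj(c,[g[0],g[1],25])-40).astype(int); K=6
sub=cv2.resize(im[v0:v0+80,u0:u0+80],None,fx=K,fy=K,interpolation=cv2.INTER_CUBIC)
hsv=cv2.cvtColor(sub,cv2.COLOR_BGR2HSV)
m=(hsv[...,2]<85).astype(np.uint8)
n,l,st,_=cv2.connectedComponentsWithStats(m); l0=l[240-20:240+20,240-20:240+20]; i=np.bincount(l0[l0>0]).argmax()
m=(l==i).astype(np.uint8)
cs,_=cv2.findContours(m,cv2.RETR_EXTERNAL,cv2.CHAIN_APPROX_NONE); M=np.zeros_like(m); cv2.drawContours(M,cs,-1,1,-1); M=cv2.morphologyEx(M,cv2.MORPH_CLOSE,np.ones((15,15)))
t=np.linspace(0,2*np.pi,40)
def draw(p):
    x,y,th=p; o=np.zeros_like(M); Rz=R.from_euler('z',th).as_matrix()
    def H(pts):
        q=np.array([proj(c,Rz@np.array(a)+[x,y,0]) for a in pts]); q=((q-[u0,v0]+.5)*K-.5)
        cv2.fillConvexPoly(o,cv2.convexHull(np.round(q*16).astype(np.int32)),1,shift=4)
    H([(21*np.cos(a),21*np.sin(a),z) for a in t for z in(0,14)])
    H([(a,b,z) for a in(-20,26) for b in(-6.5,6.5) for z in(14,36)])
    H([(a,b,z) for a in(20,30) for b in(-3,3) for z in(22,36)])
    return o
def cost(p):
    o=draw(p); return 1-(o&M).sum()/(o|M).sum()
r=min((minimize(cost,[g[0],g[1],np.radians(g[2])+d],method='Nelder-Mead',options=dict(initial_simplex=np.array([[g[0],g[1],np.radians(g[2])+d]]+[[g[0]+3*(i==0),g[1]+3*(i==1),np.radians(g[2])+d+.15*(i==2)] for i in range(3)]))) for d in(-.2,0,.2)),key=lambda r:r.fun)
print('knob',r.x.round(3),np.degrees(r.x[2]).round(1),'1-iou',r.fun)
w=(hsv[...,2]>100)&(M>0)&(hsv[...,1]<120); w=cv2.erode(w.astype(np.uint8),np.ones((3,3)))
n,l,st,_=cv2.connectedComponentsWithStats(w); i=1+st[1:,4].argmax(); vv,uu=np.nonzero(l==i)
P=np.array([atz(c,(u0+(a+.5)/K-.5,v0+(b+.5)/K-.5),36)[:2] for a,b in zip(uu,vv)]); q=P-P.mean(0); e,V=np.linalg.eigh(q.T@q)
print('stroke centre',P.mean(0).round(1),'ang',np.degrees(np.arctan2(V[1,1],V[0,1])).round(1),'len',np.ptp(q@V[:,1]).round(1))
o=draw(r.x); cc,_=cv2.findContours(o,cv2.RETR_EXTERNAL,cv2.CHAIN_APPROX_NONE); v=sub.copy(); cv2.drawContours(v,cc,-1,(0,255,0),1); cv2.imwrite('pics/fit_'+f+'.png',v)
E
python3 k.py w4 445 -301 10
```

```text
knob [ 4.40348e+02 -3.03267e+02  2.31000e-01] 13.2 1-iou 0.19893644159259039Traceback (most recent call last):
  File "k.py", line 28, in <module>
    n,l,st,_=cv2.connectedComponentsWithStats(w); i=1+st[1:,4].argmax(); vv,uu=np.nonzero(l==i)
                                                      ~~~~~~~~~~~~~~~^^
ValueError: attempt to get argmax of an empty sequence
```

```bash
sed -i 's/<85)/<120)/; s/np.ones((15,15))/np.ones((31,31))/; s/w=cv2.erode(w.astype(np.uint8),np.ones((3,3)))/w=w.astype(np.uint8)*cv2.erode(M,np.ones((5,5)))/' k.py
sed -i "s/^w=(hsv/o=draw(r.x); v=sub.copy()\nfor z,col in((o,(0,255,0)),(M,(0,0,255))): cv2.drawContours(v,cv2.findContours(z,cv2.RETR_EXTERNAL,cv2.CHAIN_APPROX_NONE)[0],-1,col,1)\ncv2.imwrite('pics\/fit_'+f+'.png',v)\nw=(hsv/; \$d" k.py
python3 k.py w4 445 -301 10
```

```text
knob [ 4.40581e+02 -3.02593e+02  1.92000e-01] 11.0 1-iou 0.08445210983282048
stroke centre [ 457.6 -299.4] ang -169.9 len 23.3
```

View pics/fit_w4.png

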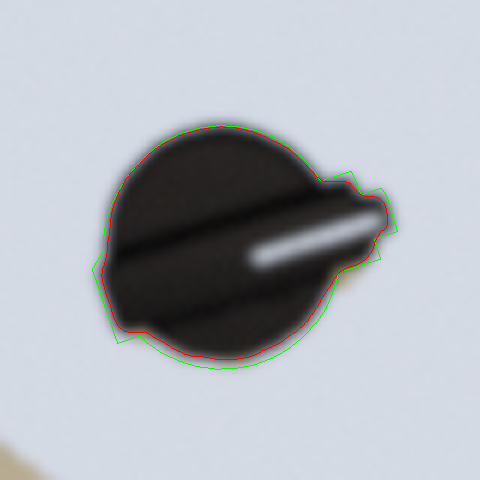

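The fit overlay matches the silhouette, so the knob is near (440.6,-302.3) with its nose at about 11°. Next I turn to the grip yaw and look again.

Request:
drive_tool:
  moves:
    - {"travel": [0, 0, 0], "delta_rot": [0, 0, 0.34], "hand": 0.55}
    - {"travel": [0, 0, 0], "delta_rot": [0, 0, 0.68], "hand": 0.55}
    - {"travel": [0, 0, 0], "delta_rot": [0, 0, 1], "hand": 0.55}

```text
clock: 7.35
ee_pos: [445.9, -327.5, 198.9]
ee_rot: [0.896, 0.444, 0.0, 0.0]
contact_force: [0.4, 0.2, 0.9]
width: 0.55
gripper_force: 0.0
```

Request:
drive_tool:
  moves:
    - {"travel": [0, 0, 0], "delta_rot": [0, 0, 0.34], "hand": 0.5}
    - {"travel": [0, 0, 0], "delta_rot": [0, 0, 0.68], "hand": 0.5}
    - {"travel": [0, 0, 0], "delta_rot": [0, 0, 1], "hand": 0.5}
    - {"travel": [0, 0, 0], "delta_rot": [0, 0, 1], "hand": 0.5}

```text
clock: 7.85
ee_pos: [445.7, -327.9, 198.9]
ee_rot: [0.98, 0.201, 0.0, -0.0]
contact_force: [-0.1, 0.6, -0.3]
width: 0.5
gripper_force: 0.0
```

```bash
python3 -c "
from h import *
goal([416,-307,198],-79.2)"
```

```text
t 7.85 pos [ 445.7 -327.9  198.9] travel [-0.0954 -0.1544  0.0043] rot [-0.    -0.001  0.412] q [-0.84  0.28  1.56  0.    1.31  0.33] F [-0.1  0.6 -0.3] w 0.5 0.0
```

Request:
drive_tool:
  moves:
    - {"travel": [-0.095, -0.155, 0.004], "delta_rot": [0, 0, 0.41], "hand": 0.45}
    - {"travel": [-0.095, -0.155, 0.004], "delta_rot": [0, 0, 0.41], "hand": 0.45}
    - {"travel": [-0.095, -0.155, 0.004], "delta_rot": [0, 0, 0.41], "hand": 0.45}
    - {"travel": [-0.095, -0.155, 0.004], "delta_rot": [0, 0, 0.41], "hand": 0.45}

```text
clock: 8.35
ee_pos: [416.1, -308.6, 198.1]
ee_rot: [0.996, 0.094, 0.0, 0.0]
contact_force: [-0.6, -0.5, 0.1]
width: 0.451
gripper_force: 0.0
```

```bash
python3 - <<'E'
from h import *
s,im=snap('wrist','w5.png'); json.dump({k:np.array(s[k]).tolist() for k in('ee_pos','ee_rot')},open('w5.json','w'))
E
python3 k.py w5 440.6 -302.3 11
python3 -c "
from h import *
goal([440.6,-302.3,60],-79.2)"
```

```text
knob [ 4.40711e+02 -3.02509e+02  1.80000e-01] 10.3 1-iou 0.07417102966841183
stroke centre [ 457.3 -299.4] ang -170.0 len 23.1
t 8.4 pos [ 416.  -308.6  198. ] travel [ 0.1264 -0.0085  0.6898] rot [ 0.001 -0.001 -0.001] q [-0.85  0.22  1.64  0.    1.28  0.53] F [-0.6 -0.1 -0.8] w 0.449 0.0
```

Request:
drive_tool:
  moves:
    - {"travel": [0.127, -0.008, 0.25], "delta_rot": [0, 0, 0.02], "hand": 0.4}
    - {"travel": [0.127, -0.008, 0.5], "delta_rot": [0, 0, 0.02], "hand": 0.4}
    - {"travel": [0.127, -0.008, 0.72], "delta_rot": [0, 0, 0.02], "hand": 0.4}
    - {"travel": [0.127, -0.008, 0.85], "delta_rot": [0, 0, 0.02], "hand": 0.4}
    - {"travel": [0.127, -0.008, 0.9], "delta_rot": [0, 0, 0.02], "hand": 0.4}
    - {"travel": [0.127, -0.008, 0.9], "delta_rot": [0, 0, 0.02], "hand": 0.4}

```text
clock: 9.15
ee_pos: [440.2, -302.1, 17.6]
ee_rot: [0.996, 0.088, -0.0, -0.0]
contact_force: [-0.8, 0.3, -0.3]
width: 0.399
gripper_force: 0.0
```

```bash
python3 -c "
from h import *
goal([440.7,-302.5,17],-79.8)"
```

```text
t 9.15 pos [ 440.2 -302.1   17.6] travel [0.002  0.0023 0.0032] rot [-0.001  0.001 -0.004] q [-0.81  0.45  1.81  0.    0.88  0.58] F [-0.8  0.3 -0.3] w 0.399 0.0
```

Request:
drive_tool:
  moves:
    - {"travel": [0.002, 0.002, 0.002], "delta_rot": [0, 0, 0], "hand": 0.2}
    - {"travel": [0.002, 0.002, 0.002], "delta_rot": [0, 0, 0], "hand": 0}
    - {"travel": [0.002, 0.002, 0.002], "delta_rot": [0, 0, 0], "hand": 0}
    - {"travel": [0.002, 0.002, 0.002], "delta_rot": [0, 0, 0], "hand": 0}

```text
clock: 9.65
ee_pos: [440.9, -302.7, 18.3]
ee_rot: [0.996, 0.088, 0.0, 0.001]
contact_force: [-0.8, 0.3, 5.1]
width: 0.135
gripper_force: 30.0
```

```bash
python3 -c "
from h import *
goal([440.7,-302.5,17],-79.8)"
```

```text
t 9.65 pos [ 440.9 -302.7   18.3] travel [-0.001  -0.0013  0.0064] rot [ 0.002 -0.002 -0.004] q [-0.81  0.45  1.81  0.    0.88  0.58] F [-0.8  0.3  5.1] w 0.135 30.00228524208069
```

Request:
drive_tool:
  moves:
    - {"travel": [0, 0, -0.15], "delta_rot": [0, 0, 0], "hand": 0}
    - {"travel": [0, 0, -0.45], "delta_rot": [0, 0, 0], "hand": 0}
    - {"travel": [0.05, -0.1, -0.7], "delta_rot": [0, 0, 0.1], "hand": 0}
    - {"travel": [0.15, -0.35, -0.85], "delta_rot": [0, 0, 0.4], "hand": 0}
    - {"travel": [0.3, -0.6, -0.9], "delta_rot": [0, 0, 0.7], "hand": 0}
    - {"travel": [0.42, -0.9, -0.9], "delta_rot": [0, 0, 0.8], "hand": 0}
    - {"travel": [0.42, -0.9, -0.9], "delta_rot": [0, 0, 0.8], "hand": 0}

```text
clock: 10.52
ee_pos: [491.8, -106.2, 197.6]
ee_rot: [0.993, -0.119, -0.0, -0.001]
contact_force: [0.4, -0.3, 0.1]
width: 0.136
gripper_force: 30.0
```

```bash
python3 -c "
from h import *
goal([541.9,92.6,200],-127.6)"
```

```text
t 10.525 pos [ 491.8 -106.2  197.6] travel [ 0.0093 -1.0251 -0.0109] rot [-0.002  0.001  0.799] q [-0.44  0.19  1.68  0.    1.27  1.37] F [ 0.4 -0.3  0.1] w 0.136 30.000585615634918
```

Request:
drive_tool:
  moves:
    - {"travel": [0, -0.25, 0], "delta_rot": [0, 0, 0.27], "hand": 0}
    - {"travel": [0, -0.5, 0], "delta_rot": [0, 0, 0.54], "hand": 0}
    - {"travel": [0, -0.75, 0], "delta_rot": [0, 0, 0.8], "hand": 0}
    - {"travel": [0.01, -1, -0.01], "delta_rot": [0, 0, 0.8], "hand": 0}
    - {"travel": [0.01, -1, -0.01], "delta_rot": [0, 0, 0.8], "hand": 0}
    - {"travel": [0.01, -1, -0.01], "delta_rot": [0, 0, 0.8], "hand": 0}

```text
clock: 11.28
ee_pos: [541.6, 82.1, 198.9]
ee_rot: [0.946, -0.325, -0.0, 0.001]
contact_force: [0.4, -0.3, -1.5]
width: 0.137
gripper_force: 30.0
```

Run:
```python
from h import *
s,im=snap('wrist','w6.png'); json.dump({k:np.array(s[k]).tolist() for k in('ee_pos','ee_rot')},open('w6.json','w'))
goal([541.9,92.6,200],-127.6)
c=cam('wrist',s); print(proj(c,[561.7,77.4,90]))
M=R.from_quat(s['ee_rot']).as_matrix()
for n,L in(('axis top',(0,0,-17.7)),('nose tip top',(30,0,-17.7)),('nose underside',(30,0,-10.7))): print(n,proj(c,M@np.array(L)+s['ee_pos']))
cv2.imwrite('pics/w6c.png',cv2.resize(im[110:340,180:380],(522,600),interpolation=cv2.INTER_CUBIC))
```

```text
t 11.325 pos [541.6  81.7 199.1] travel [-0.0323 -0.0436 -0.0047] rot [ 0.002  0.001 -0.013] q [-0.05  0.27  1.57 -0.    1.3   2.18] F [-0.2  0.2 -1.1] w 0.137 29.9997478723526
[271.39548531 180.97496144]
axis top [281.03881411 267.20823003]
nose tip top [280.96531441 207.84566986]
nose underside [281.04500626 204.02913063]
```

View pics/w6c.png

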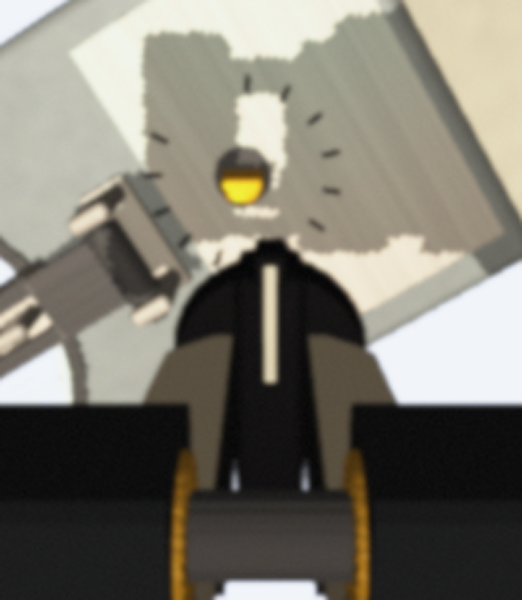

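```bash
sed -e "s/w3/w6/g; s/u0,v0=262,152/u0,v0=252,155/; s/(120,170)/(90,120,150)/" d.py > d6.py; python3 d6.py
python3 - <<'E'
from h import *
s={k:np.array(v) for k,v in json.load(open('w6.json')).items()};c=cam('wrist',s);im=cv2.imread('pics/w6.png')
M=R.from_quat(s['ee_rot']).as_matrix()
hsv=cv2.cvtColor(im,cv2.COLOR_BGR2HSV)
g=im[205:260,275:292].astype(float).sum(2); w=g>350
v,u=np.nonzero(w); print('stroke u mean',u.mean()+275,'v',v.min()+205,v.max()+205)
sub=im[195:215,255:312].sum(2); 
for r in range(0,20,1): 
    k=np.nonzero(sub[r]<120)[0]; print(195+r,(k.min()+255,k.max()+255) if len(k) else None,end=' ')
# stroke expected: tool pts at z=-17.7
print([proj(c,M@np.array((x,0,-17.7))+s['ee_pos']).round(1) for x in(5,28)])
E
```

```text
90 area 113.76131159692606 x y r d th [561.928  76.181   6.891   2.684  -0.62 ] rms 0.171288118818257
minor axis angle 143.96798749530925
120 area 100.8966840591341 x y r d th [561.842  76.316   6.767   1.81   -0.64 ] rms 0.1952299138147929
minor axis angle 142.8967074886322
150 area 91.49392997590924 x y r d th [561.574  76.543   6.456   1.736  -0.639] rms 0.17435400750182017
minor axis angle 143.09912173459142
stroke u mean 282.96902654867256 v 205 256
195 None 196 None 197 None 198 None 199 None 200 None 201 None 202 (np.int64(286), np.int64(286)) 203 (np.int64(280), np.int64(287)) 204 (np.int64(279), np.int64(288)) 205 (np.int64(279), np.int64(289)) 206 (np.int64(278), np.int64(290)) 207 (np.int64(274), np.int64(292)) 208 (np.int64(273), np.int64(293)) 209 (np.int64(273), np.int64(293)) 210 (np.int64(272), np.int64(294)) 211 (np.int64(271), np.int64(295)) 212 (np.int64(269), np.int64(298)) 213 (np.int64(267), np.int64(299)) 214 (np.int64(265), np.int64(301)) [array([281. , 257.7]), array([281., 212.])]
```

The crop shows the knob held square, nose up at crop (271,240), and the shaft's flat facing the same way at crop (241,178). The hasp lies over to the left on the lid. I refine the shaft to (561.5,76.9) with the flat at -37.2°.

```bash
python3 -c "
from h import *
goal([561.5,76.9,118],-127.2)"
```

```text
t 11.325 pos [541.6  81.7 199.1] travel [ 0.0934 -0.0425  0.4053] rot [ 0.002  0.001 -0.026] q [-0.05  0.27  1.57 -0.    1.3   2.18] F [-0.2  0.2 -1.1] w 0.137 29.9997478723526
```

Request:
drive_tool:
  moves:
    - {"travel": [0.093, -0.042, 0.15], "delta_rot": [0, 0, -0.026], "hand": 0}
    - {"travel": [0.093, -0.042, 0.3], "delta_rot": [0, 0, -0.026], "hand": 0}
    - {"travel": [0.093, -0.042, 0.4], "delta_rot": [0, 0, -0.026], "hand": 0}
    - {"travel": [0.093, -0.042, 0.4], "delta_rot": [0, 0, -0.026], "hand": 0}
    - {"travel": [0.093, -0.042, 0.4], "delta_rot": [0, 0, -0.026], "hand": 0}

```text
clock: 11.95
ee_pos: [562.3, 77.3, 120.4]
ee_rot: [0.948, -0.319, 0.001, -0.0]
contact_force: [0.8, 0.2, -0.2]
width: 0.136
gripper_force: 30.0
```

```bash
python3 -c "
from h import *
goal([561.5,76.9,107],-127.2)"
```

```text
t 11.95 pos [562.3  77.3 120.4] travel [-0.0019  0.004   0.0668] rot [-0.001 -0.002 -0.001] q [-0.06  0.37  1.63 -0.    1.14  2.16] F [ 0.8  0.2 -0.2] w 0.136 29.999822974205017
```

Request:
drive_tool:
  moves:
    - {"travel": [-0.002, 0.003, 0.04], "delta_rot": [0, 0, 0], "hand": 0}
    - {"travel": [-0.002, 0.003, 0.06], "delta_rot": [0, 0, 0], "hand": 0}
    - {"travel": [-0.002, 0.003, 0.07], "delta_rot": [0, 0, 0], "hand": 0}
    - {"travel": [-0.002, 0.003, 0.08], "delta_rot": [0, 0, 0], "hand": 0}
    - {"travel": [-0.002, 0.003, 0.08], "delta_rot": [0, 0, 0], "hand": 0}

```text
clock: 12.58
ee_pos: [561.4, 78.2, 103.5]
ee_rot: [0.948, -0.318, 0.0, -0.0]
contact_force: [1.8, -0.4, -0.3]
width: 0.136
gripper_force: 30.0
```

```bash
python3 -c "
from h import *
goal([561.5,76.9,96.3],-127.2); print(bot.read_state()['wrist_torque'])"
```

```text
t 12.575 pos [561.4  78.2 103.5] travel [0.0042 0.0047 0.0359] rot [-0.001 -0.001  0.002] q [-0.06  0.39  1.65 -0.    1.1   2.16] F [ 1.8 -0.4 -0.3] w 0.136 29.999492168426514
[-0.08568609 -0.09102376 -0.05637209]
```

It has gone 5 mm past the tip with no vertical force, so the bore has entered. I continue down.

Request:
drive_tool:
  moves:
    - {"travel": [0.001, 0.001, 0.015], "delta_rot": [0, 0, 0], "hand": 0}
    - {"travel": [0.001, 0.001, 0.025], "delta_rot": [0, 0, 0], "hand": 0}
    - {"travel": [0.001, 0.001, 0.035], "delta_rot": [0, 0, 0], "hand": 0}
    - {"travel": [0.001, 0.001, 0.045], "delta_rot": [0, 0, 0], "hand": 0}
    - {"travel": [0.001, 0.001, 0.045], "delta_rot": [0, 0, 0], "hand": 0}

```text
clock: 13.2
ee_pos: [561.3, 77.8, 94.8]
ee_rot: [0.948, -0.319, 0.0, -0.0]
contact_force: [-0.2, -1.0, 4.0]
width: 0.133
gripper_force: 30.0
```

```bash
python3 -c "
from h import *
goal([561.5,76.9,91.3],-127.2); print(bot.read_state()['wrist_torque'])"
```

```text
t 13.2 pos [561.3  77.8  94.8] travel [0.0037 0.003  0.0176] rot [-0.    -0.001  0.001] q [-0.06  0.4   1.66 -0.    1.08  2.16] F [-0.2 -1.   4. ] w 0.133 30.000955760478973
[-0.07440791  0.21970616  0.00894812]
```

Request:
drive_tool:
  moves:
    - {"travel": [0, 0, 0.012], "delta_rot": [0, 0, 0], "hand": 0}
    - {"travel": [0, 0, 0.02], "delta_rot": [0, 0, 0], "hand": 0}
    - {"travel": [0, 0, 0.025], "delta_rot": [0, 0, 0], "hand": 0}
    - {"travel": [0, 0, 0.025], "delta_rot": [0, 0, 0], "hand": 0}

```text
clock: 13.7
ee_pos: [561.4, 77.9, 91.0]
ee_rot: [0.948, -0.318, 0.001, -0.0]
contact_force: [-3.0, -1.5, 12.5]
width: 0.139
gripper_force: 30.0
```

```bash
python3 -c "
from h import *
goal([561.5,76.9,91.3],-127.2); print(bot.read_state()['wrist_torque'])"
```

```text
t 13.7 pos [561.4  77.9  91. ] travel [ 0.0034  0.0036 -0.0013] rot [-0.001 -0.002  0.002] q [-0.06  0.4   1.66 -0.    1.07  2.16] F [-3.  -1.5 12.5] w 0.139 30.002926290035248
[-0.09749629  0.73501744  0.0069946 ]
```

Request:
drive_tool:
  moves:
    - {"travel": [0, 0, 0.006], "delta_rot": [0, 0, 0], "hand": 0}
    - {"travel": [0, 0, 0.01], "delta_rot": [0, 0, 0], "hand": 0}
    - {"travel": [0, 0, 0.01], "delta_rot": [0, 0, 0], "hand": 0}

```text
clock: 14.08
ee_pos: [561.6, 77.9, 90.8]
ee_rot: [0.948, -0.318, 0.001, -0.0]
contact_force: [-6.4, -1.1, 24.3]
width: 0.137
gripper_force: 30.0
```

Run:
```python
from h import *
goal([561.5,76.9,91.3],-127.2); print(bot.read_state()['wrist_torque'])
s,w=snap('wrist','w7.png'); _,a=snap('scene','sc7.png'); _,b=snap('side','sd7.png')
cr=lambda im,x,y,ww,h,W,H: cv2.resize(im[y:y+h,x:x+ww],(W,H),interpolation=cv2.INTER_CUBIC)
bt=np.hstack([cr(a,255,165,120,75,480,300),cr(b,215,135,80,75,320,300)])
tp=np.hstack([cr(w,180,110,240,180,400,300),cr(w,0,0,560,420,400,300)])
cv2.imwrite('pics/f.png',np.vstack([tp,bt]))
```

```text
t 14.075 pos [561.6  77.9  90.8] travel [ 0.0026  0.004  -0.0027] rot [-0.002 -0.004  0.002] q [-0.06  0.4   1.66 -0.    1.07  2.16] F [-6.4 -1.1 24.3] w 0.137 30.010491013526917
[-0.1491328   1.46950577  0.02205737]
```

View pics/f.png

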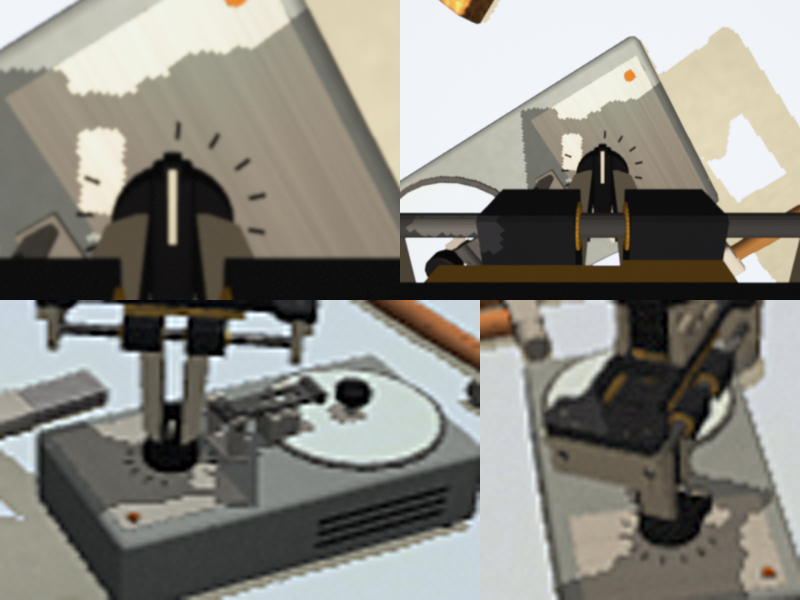

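Run:
```python
from h import *
A=cam('scene');y=np.array([.12,.993,0]);h=np.array([567.6,121.6,100])
for a in(3.14,2.85,2.6):
    print(a,((proj(A,h-72*np.cos(a)*y+[0,0,72*np.sin(a)])-[255,165])*4+[0,300]).round(1))
```

```text
3.14 [309.8 390.3]
2.85 [308.7 367.1]
2.6 [302.  349.6]
```

The final view shows the knob seated on the shaft and pressed to a hard stop. The hasp's end is at crop (312,388), against (310,390) expected for fully over.

```bash
python3 -c "
from h import *
print(workorder.hand_in())"
```

```text
the job is handed in; nothing more can be done
None
```

I handed the job in at about 14 s of the 51 s allowed, with the hasp flat over the catch and the knob on the shaft flat to flat, pressed to its stop (about 24 N) and still gripped at 30 N; no verdict came back.

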